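Stamp an offcut in the treadle press

ROBOT

A 7-joint arm with a two-finger parallel gripper is mounted at the origin on a cart in front of the work surface, level with it; the furniture and walls round the work are solid. World frame = base frame: x ahead of the robot, y to its left, z up, the work surface at z = 0. Lengths are in mm, angles in degrees, forces in N, time in s.
With the tool pointing down it reaches from about 425 to 1025 mm from the base axis. Payload 9.4 kg.
Tool frame: the origin (TCP) lies at the very end of the fingers, on their centre line; the grasp point (between the pads) lies manip.grip_depth behind it (manip.grip_depth is the distance from the TCP to the grasp point, in mm); z points along the fingers, y is the line along which they close (so a half turn about z gives the same grasp; the last joint's range is limited). The gripper opens to 93 mm and grips with 3 to 60 N. Pads are 15 mm wide; open, the fingers measure 128 mm over their backs; the gripper's body (75 mm by 188 mm) begins 65 mm behind the grasp point.
Start: joints at [-75.556, 34.337, -0.143, 91.639, 0.103, 54.024, -4.572], TCP at [234.113, 686.16, 218.618] pointing down, gripper open.
Joint ranges: [-147.43, 147.43], [-19.82, 112.94], [-74.19, 73.91], [6.32, 146.72], [-59.91, 239.91], [6.04, 106.73], [-150.56, 150.56]. Speed limits (degrees/s): [127.2, 127.2, 172.46, 172.46, 180, 180, 180].

INTERFACE

Orientations are given as a 3x3 rotation matrix whose columns are the frame's x, y, z axes.
In Python, from bench import manip, optics gives the robot as it stands. The module is installed in compiled form; this text tells all that it offers.
- The arm moves only by the shell command python3 -m creep 'ROWS'. ROWS is JSON, a list of rows, each a list of 3 entries, a list of its own where there are three numbers: the shift along the world's x, y, z each as a share of 0.025 m, from -1 to 1, then the turn about the world's z as a share of 0.12 rad, from -1 to 1, then the closure, from -1 (fully open) to 1 (shut). In form: [[[tx, ty, tz], turn, hand], ...]. A call has 1 to 12 rows; each row shifts and turns the commanded pose from where the row before left it; what a row does not reach is not made up. A row lasts 1/8 s, in which the tool goes at most 62.5 mm and 10.7 degrees, less where a joint would pass 70% of its speed; a pose out of reach is approached as far as the arm can. A call with a number of a shift or a turn outside -1 to 1 is refused whole. A call with a gripper value outside its range is refused whole. The fingers move at their own pace and stop on an object; the grip force is fixed at half the most. Time passes only in rows, so rows that do not move let the fingers close. It gives the time, the measured TCP pose, the force, the opening and the grip force at its end, in the units of the state.
- manip.get_state(): the state, without advancing time (a new reading comes with each control period).
- optics.capture(name): name is "side" or "top" or "wrist"; returns a dict with "image" (420x560x3 uint8, blue, green, red), "fx", "fy", "cx", "cy" (pixels), "camera_from_world" (4x4, takes a point from world to camera coordinates). Camera axes: x right, y down, z forward; pixel columns grow to the right and rows downward; lengths in mm; the calibration is good to about 2 mm. The wrist camera is an equidistant fisheye: a pixel r from the principal point sees the ray r / f radians off the axis. A picture is of the moment at which its call begins. There is no depth.
- manip.close_job(): hands the job in; it is judged then, once.
The state is a dict: "time_s": time; "joint_positions": joint angles; "dq": joint speeds; "tau": joint torques, N m; "tool_pos": TCP position; "orientation": TCP orientation; "contact_force": force on the tool from outside, world axes, zero at the start; "torque": the same for the moment, N m; "finger_gap": finger opening in mm; "gripper_force": force on a finger pad.
Only numpy, scipy, OpenCV 4.12 (cv2) and the standard library are available. Lean on these libraries where they do the work, as an engineer would, in place of code of your own. Each camera call takes 0.05 s, during which the arm holds its last target. There are 200 camera calls.

TASK

Stamp the smallest of the three loose wood offcuts: lay it flat on the press's bed, square in the corner of the two low rails, and swing the arm with the stamp over it as far as the arm goes. Then push the pedal under the roof down to its stop so that the stamp bears on the wood, hold it a moment and let the pedal spring back up. Last, swing the arm back out to the left by about a quarter turn so that the stamped offcut lies open on the bed; leave the two other offcuts where they are.

Things in the scene. Friction and masses are not known exactly. Their poses are not given: they have to be found in the camera images.
- small_offcut: the smallest loose wood offcut, the one to stamp: 46 (its x) x 53 (its y) x 22 mm (z), rough sawn, lying flat; origin at the centre of its underside
- square_offcut: another wood offcut, 70 x 86 x 24 mm, lying flat, origin at the centre of its underside; to be left alone
- thick_offcut: another wood offcut, 82 x 58 x 36 mm, lying flat, origin at the centre of its underside; to be left alone
- press: the fixed treadle press: two grey plates 12 mm thick, about 360 mm across and 290 mm deep in all; origin on the table 85 mm in front of the column and 70 mm to its right; x axis from the front (robot side) to the back, y to the left. On the left are a square steel bed and behind it the column with the swing arm; on the right the pedal under a flat roof that is open to the right
- seat (a point): point on the bed's top face (32 mm above the table) straight below the stamp when the arm is over the bed: the centre of the small offcut's underside belongs here, axes as the press. The bed is 90 x 90 mm, centred here. Two rails 6 mm high and 8 mm thick stand on it: their inner faces lie 23.5 mm behind this point (+x) and 27 mm right of it (-y); the front and left are open
- pivot (a point): point on the swing arm's vertical hinge axis, at the top of the column, 90 mm above the table
- swing_arm (a joint): angle of the swing arm, rad: 0 = against its stop over the bed, the arm pointing to the press's front (-x of press); grows as it swings clockwise seen from above, out to the press's left (1.57 = along +y of press; stop at 1.75). Stays where it is left
- handle (a point): centre of the round upright black handle near the swing arm's free end, 20 mm in diameter, 44 mm high, 133 mm from the hinge axis; 130 mm above the table (bottom of the black part 108 mm, top 152 mm); the arm bar below it has its top at 97 mm
- stamp_arm: the swing arm with handle and stamp, a grey bar 24 mm wide on the column; origin on its hinge axis (at pivot)
- stamp_face (a point): the round steel stamp, 26 mm in diameter, fixed under the swing arm 95 mm from the hinge axis: the point is the centre of its lower face, 62 mm above the table at rest. The pedal draws the column, the arm and the stamp down together by about 9 mm, on to the top of an offcut that lies on the bed
- pedal (a joint): angle of the pedal, rad: 0 = up (rest), 0.32 = down on its stop; a spring brings it back. The hinge is at its left end (+y of press); pressing lowers the right end by 30 mm
- pedal_plate: the hinged pedal, a steel plate 104 x 66 mm with a black rubber tread, under the roof; origin on its hinge axis, at its left end, 45 mm above the table
- tread (a point): the rubber tread on the pedal, 50 x 58 mm; its origin is the point to press, on its top in the middle of the pedal's width (66 mm), 82 mm right of the hinge (-y of press) and 18 mm from the pedal's free right edge; about 62 mm above the table at rest, 36 mm when down. Needs about 12 N. The axes turn with the pedal
- roof_edge (a point): middle of the lower right edge of the roof over the pedal, 210 mm above the table, 36 mm farther right (-y of press) than tread. The roof is 136 mm along x of press, 160 mm along y, 6 mm thick with a 12 mm upstand on this edge, on two posts at its left; a tool that points straight down cannot reach the tread: come in from the right, tilted about 40 degrees, fingers to the left
Mind the look-alikes: they are no part of the job. Of the things shaped like the small_offcut, the wood one is meant.

How it is judged (in metres and radians):
On the way, in this order (a step that is already met when the one before it is completed fails the run):
1. the small offcut lies flat on the bed in the corner of the rails, let go, with the arm still out to the side (x of small_offcut in the frame of seat between -0.01 and 0.01 m and y of small_offcut in the frame of seat between -0.01 and 0.01 m and z of small_offcut in the frame of seat between -0.004 and 0.004 m and angle between small_offcut's own z axis and vertical below 0.1 rad and (angle between the x axis of small_offcut and the x axis of press, either way round below 0.2 rad or angle between the x axis of small_offcut and the y axis of press, either way round below 0.2 rad) and contact force between the fingers and small_offcut below 0.1 N and value of joint swing_arm above 0.5 rad), for 0.2 s.
2. the arm is swung over the offcut to its stop (value of joint swing_arm below 0.06 rad and x of small_offcut in the frame of seat between -0.01 and 0.01 m and y of small_offcut in the frame of seat between -0.01 and 0.01 m and z of small_offcut in the frame of seat between -0.004 and 0.004 m and angle between small_offcut's own z axis and vertical below 0.1 rad and (angle between the x axis of small_offcut and the x axis of press, either way round below 0.2 rad or angle between the x axis of small_offcut and the y axis of press, either way round below 0.2 rad)), for 0.2 s.
3. the gripper has the pedal down on its stop and the stamp bears on the offcut (value of joint pedal above 0.295 rad and contact force between any of the fingers, the arm and pedal_plate above 0.5 N and value of joint swing_arm below 0.1 rad and contact force between stamp_arm and small_offcut above 0.5 N and x of small_offcut in the frame of seat between -0.01 and 0.01 m and y of small_offcut in the frame of seat between -0.01 and 0.01 m and z of small_offcut in the frame of seat between -0.004 and 0.004 m and angle between small_offcut's own z axis and vertical below 0.1 rad and (angle between the x axis of small_offcut and the x axis of press, either way round below 0.2 rad or angle between the x axis of small_offcut and the y axis of press, either way round below 0.2 rad)), for 0.2 s.
4. the pedal is let up again, the arm still over the offcut (value of joint pedal below 0.05 rad and value of joint swing_arm below 0.3 rad), for 0.1 s.
At the end, for the whole second after the job is handed in: The small offcut lies flat on the bed in the corner of the rails (within 10 mm of the seat each way, turned less than 0.2 rad from square), the swing arm is out at more than 1.1 rad, and the pedal is up (below 0.05 rad) (x of small_offcut in the frame of seat between -0.01 and 0.01 m and y of small_offcut in the frame of seat between -0.01 and 0.01 m and z of small_offcut in the frame of seat between -0.004 and 0.004 m and angle between small_offcut's own z axis and vertical below 0.1 rad and (angle between the x axis of small_offcut and the x axis of press, either way round below 0.2 rad or angle between the x axis of small_offcut and the y axis of press, either way round below 0.2 rad) and value of joint swing_arm above 1.1 rad and value of joint pedal below 0.05 rad and linear speed of small_offcut below 0.01 m/s); the robot touches nothing.
It fails at once if one of the other two offcuts is moved more than 30 mm (distance of any of square_offcut, thick_offcut from where it was at the start of the episode above 0.03 m).
It also fails if it takes over 72 s, if anything falls off the work surface, if the arm or the gripper's body presses on something with over 40 N, if the wrist force passes 120 N, or if a joint passes its speed limit or range.

## Working session

There is one attempt and no reset: what is moved stays moved. The work goes in short steps, Python scripts to look and compute and a shell command to move; the robot and the scene stay as the last step left them, time stands still between calls to the robot, and variables do not carry over. Pictures are saved under pics/ and viewed, at most 16 in all, crops included, and the job is handed in when it is done.

```bash
mkdir -p pics; python3 - <<'E'
from bench import manip, optics
import cv2
for n in ("top","side"):
    c=optics.capture(n); cv2.imwrite(f"pics/{n}0.png",c["image"]); print(n,c["fx"],c["fy"],c["cx"],c["cy"],c["camera_from_world"])
s=manip.get_state(); print(s, manip.grip_depth)
E
```

```text
top 443.85463972237875 443.85463972237875 283.21026211493273 210.76397576103122 [[ 2.33974102e-02 -9.99694848e-01  7.92282692e-03 -1.62117238e+02]
 [-9.83357609e-01 -2.44418177e-02 -1.80028916e-01  5.75605478e+02]
 [ 1.80167629e-01 -3.57876173e-03 -9.83629411e-01  1.21065365e+03]
 [ 0.00000000e+00  0.00000000e+00  0.00000000e+00  1.00000000e+00]]
side 545.8872737409549 545.8872737409549 281.55032355299187 201.7979489399209 [[ 9.27187470e-01  3.74369854e-01 -1.30617300e-02 -4.53271514e+02]
 [ 3.18773353e-01 -8.06847096e-01 -4.97374420e-01 -2.19479330e+02]
 [-1.96740808e-01  4.56995598e-01 -8.67437651e-01  1.76816775e+03]
 [ 0.00000000e+00  0.00000000e+00  0.00000000e+00  1.00000000e+00]]
{'time_s': 0.1, 'joint_positions': array([-75.556543  ,  34.37792683,  -0.14420118,  91.67553635,
         0.10260296,  54.02293267,  -4.57247989]), 'dq': array([ 0.0056048 , -0.09003516, -0.12467076, -0.1297979 , -0.05807745,
       -0.00038955,  0.06833018]), 'tau': array([ 4.20124299e-03, -7.66546869e+01,  1.50178023e+00, -2.52939248e+01,
       -5.23145136e-02,  1.35392245e-02,  6.26704355e-05]), 'tool_pos': array([233.98778748, 685.75682691, 217.87705033]), 'orientation': array([[-9.46443574e-01,  3.22869121e-01, -3.02130810e-04],
       [ 3.22869235e-01,  9.46442695e-01, -1.29668181e-03],
       [-1.32709018e-04, -1.32478491e-03, -9.99999114e-01]]), 'contact_force': array([0.12282091, 0.33985811, 0.72036057]), 'torque': array([-0.05253217, -0.00154548,  0.02991242]), 'gripper_force': 0.0, 'finger_gap': 92.8432136157204} 18.8
```

View pics/top0.png

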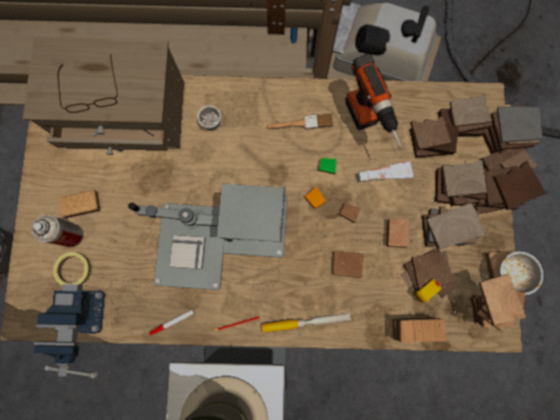

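View pics/side0.png

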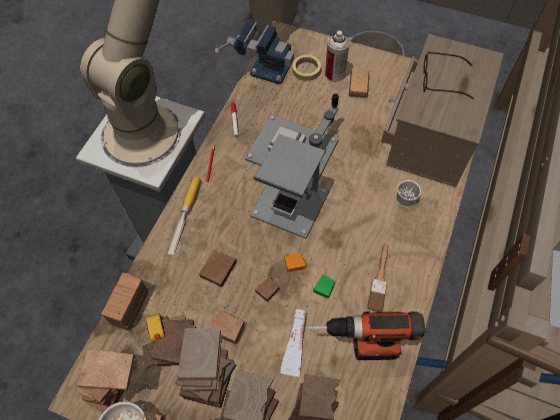

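The top view shows the press with its bed at (187,252), pivot at (187,215), handle at (133,207), roof at (252,212) and swing arm out to the left.

Candidates for the small offcut:
- Dark wood piece, top (349,212), side (267,289).
- Orange piece (315,197) and green piece (328,166): same shape, but not wood.
- Wood at (348,264) and (398,232): larger, these are the other two offcuts.
- Yellow piece (428,290): not wood.

I choose the wood piece at (349,212) and will check it in a close crop.

```bash
cat > h.py <<'E'
from bench import manip, optics
import numpy as np, cv2
from scipy.optimize import least_squares
def project(c,P):
    P=np.atleast_2d(P); T=c["camera_from_world"]; q=P@T[:3,:3].T+T[:3,3]
    return np.c_[c["fx"]*q[:,0]/q[:,2]+c["cx"], c["fy"]*q[:,1]/q[:,2]+c["cy"]]
def ray(c,uv):
    T=c["camera_from_world"];R=T[:3,:3];o=-R.T@T[:3,3]
    d=R.T@np.array([(uv[0]-c["cx"])/c["fx"],(uv[1]-c["cy"])/c["fy"],1]); return o,d/np.linalg.norm(d)
def plane(c,uv,z):
    o,d=ray(c,uv); return o+d*(z-o[2])/d[2]
def tri(a,ua,b,ub):
    A=np.zeros((3,3));v=np.zeros(3);rs=[ray(a,ua),ray(b,ub)]
    for o,d in rs: M=np.eye(3)-np.outer(d,d);A+=M;v+=M@o
    p=np.linalg.solve(A,v); return p,[np.linalg.norm((np.eye(3)-np.outer(d,d))@(p-o)) for o,d in rs][0]
def show(s=None):
    s=s or manip.get_state(); print(round(s["time_s"],2),s["tool_pos"].round(1),"z",s["orientation"][:,2].round(3),"y",s["orientation"][:,1].round(3),"F",s["contact_force"].round(1),"gap",round(s["finger_gap"],1),"gf",round(s["gripper_force"],1),"q",s["joint_positions"].round(1))
E
python3 - <<'E'
import cv2,numpy as np
t=cv2.imread("pics/top0.png");s=cv2.imread("pics/side0.png")
f=lambda im,x,y,w,h,k:cv2.resize(im[y:y+h,x:x+w],None,fx=k,fy=k,interpolation=cv2.INTER_CUBIC)
a=np.hstack([f(t,120,180,200,120,4)]);b=np.hstack([f(s,240,90,100,75,4),f(s,230,235,100,75,4)])
cv2.imwrite("pics/m1.png",np.vstack([a[:300],b]))
cv2.imwrite("pics/m2.png",np.vstack([np.hstack([f(t,300,180,66,100,6),f(s,230,250,66,100,6)])]))
E
```

```text
(no output)
```

View pics/m1.png

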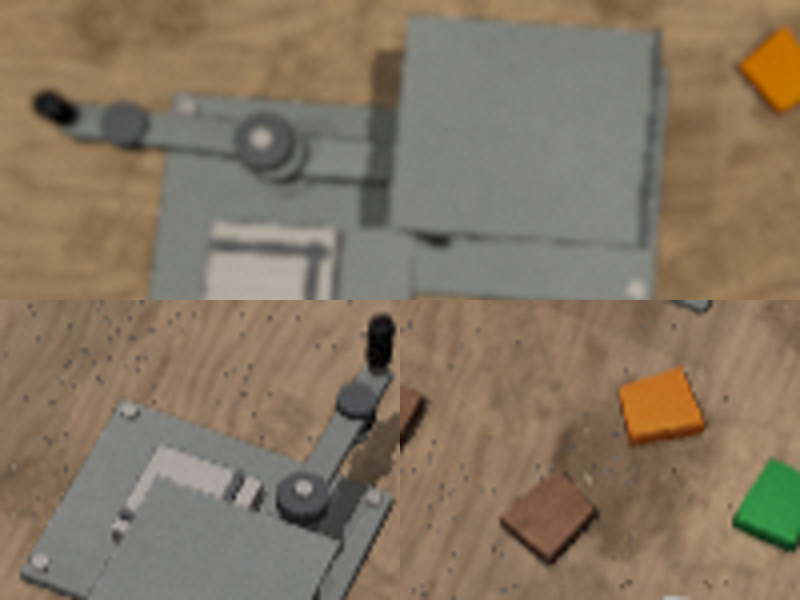

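View pics/m2.png

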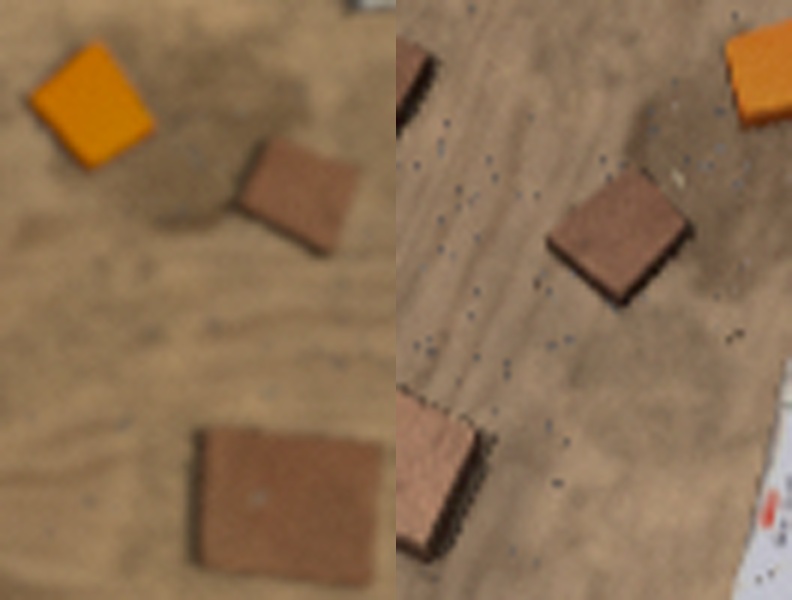

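The crops confirm the choice: it is plain brown wood and the smallest of the three, with top-face corners in the top view at (344.7,203.3), (359.7,208), (355,222.5) and (340,213.8). The bed is the bright square with two rails, at the back and right. Next I measure.

```bash
python3 - <<'E'
from h import *
t=optics.capture("top");s=optics.capture("side")
# offcut corners, matched by position
T=[(344.7,203.3),(359.7,208),(355,222.5),(340,213.8)]
S=[(279,288),(267.3,298.8),(255.3,289.7),(269.3,278)]
P=[]
for a,b in zip(T,S): p,e=tri(t,a,s,b);P.append(p);print(p.round(1),round(e,1))
P=np.array(P);print("off c",P.mean(0),"edges",[np.linalg.norm(P[i]-P[i-1]).round(1) for i in range(4)])
def masks(im):
    hsv=cv2.cvtColor(im,cv2.COLOR_BGR2HSV); return hsv
# refined: brown mask in top near (349,212)
def contour(im,m,xy,name):
    n,l,st,ce=cv2.connectedComponentsWithStats(m.astype(np.uint8)); 
    i=l[xy[1],xy[0]]; print(name,"area",st[i][4],"bbox",st[i][:4],"cen",ce[i])
    c=cv2.findContours((l==i).astype(np.uint8),cv2.RETR_EXTERNAL,cv2.CHAIN_APPROX_NONE)[0][0]
    return cv2.boxPoints(cv2.minAreaRect(cv2.convexHull(c)))
for c,n,xy in((t,"top",(349,212)),(s,"side",(267,289))):
    h=cv2.cvtColor(c["image"],cv2.COLOR_BGR2LAB).astype(int)
    print(n,"off lab",h[xy[1],xy[0]],"table",h[xy[1]+25,xy[0]-20])
lab=cv2.cvtColor(t["image"],cv2.COLOR_BGR2LAB).astype(int)
print("bed lab",lab[258,187],"plate",lab[270,165])
hull=None
m=(lab[...,0]>lab[270,165,0]+25)&(abs(lab[...,1]-128)<8)&(abs(lab[...,2]-128)<12)
m=m.astype(np.uint8); m[:,:160]=0;m[:,225:]=0;m[:225]=0;m[278:]=0
b=contour(t["image"],m,(187,258),"bed");print("bed box px",b.round(1))
B=np.array([plane(t,u,32) for u in b]);print(B.round(1),"c",B.mean(0).round(1),[np.linalg.norm(B[i]-B[i-1]).round(1) for i in range(4)])
R=np.array([plane(t,u,213) for u in[(222.5,184.3),(285,188),(280,241),(218,237)]]);print("roof",R.round(1))
for nm,a,b in(("plate BL screw",(166.75,206.25),(333.8,139.3)),("handle top",(132,204.5),(335,171)),("pivot cap",(185.2,214),(316,137))):
    print(nm,*tri(t,a,s,b))
E
```

```text
[ 613.8 -328.8   13.7] 0.5
[ 598.3 -371.6   23.5] 0.2
[ 556.6 -358.3   17.4] 0.4
[ 580.1 -314.2   21.7] 0.1
off c [ 587.2063701  -343.23708208   19.04244512] edges [np.float64(37.6), np.float64(46.6), np.float64(44.2), np.float64(50.1)]
top off lab [106 141 152] table [140 134 152]
side off lab [105 140 147] table [130 134 144]
bed lab [181 129 134] plate [138 125 132]
bed area 529 bbox [170 244  26  24] cen [182.75425331 255.18903592]
bed box px [[169.9 265.4]
 [172.1 242.6]
 [195.4 244.9]
 [193.1 267.7]]
[[418.4 168.2  32. ]
 [483.  166.2  32. ]
 [478.   99.6  32. ]
 [413.4 102.2  32. ]] c [448.2 134.   32. ] [np.float64(66.2), np.float64(64.7), np.float64(66.8), np.float64(64.6)]
roof [[ 613.6    6.   213. ]
 [ 608.1 -150.7  213. ]
 [ 474.6 -141.5  213. ]
 [ 480.7   10.6  213. ]]
plate BL screw [589.70517536 191.36297743  22.37833789] 0.21195555534607977
handle top [ 615.94733193  361.76210468 -326.94714792] 62.081495216139096
pivot cap [553.35958198 117.11129675 109.5850155 ] 0.12367879544323816
```

```bash
python3 -m creep '[[[0,-0.5,1],0,-1],[[0,-1,1],0,-1],[[0.2,-1,1],0,-1],[[0.4,-1,1],0,-1],[[0.4,-1,1],0,-1],[[0.4,-1,0.4],0,-1],[[0.4,-1,0],0,-1],[[0.4,-1,0],0,-1],[[0.4,-1,0],0,-1],[[0.4,-1,0],0,-1],[[0.4,-1,0],0,-1],[[0.4,-1,0],0,-1]]'
python3 -m creep '[[[0.4,-1,0],0,-1],[[0.4,-1,0],0,-1],[[0.4,-1,0],0,-1],[[0.4,-1,0],0,-1],[[0.4,-1,0],0,-1],[[0.4,-1,0],0,-1],[[0.4,-1,0],0,-1],[[0.4,-1,0],0,-1],[[0.4,-1,0],0,-1],[[0.4,-1,0],0,-1],[[0.3,-0.5,0],0,-1],[[0,0,0],0,-1]]'
python3 - <<'E'
from h import *
show()
c=optics.capture("wrist");cv2.imwrite("pics/w1.png",c["image"]);np.save("w1.npy",c,allow_pickle=True)
print(c["fx"],c["cx"],c["cy"],c["camera_from_world"].round(3))
t=optics.capture("top")
im=cv2.resize(t["image"][190:235,325:375],None,fx=8,fy=8,interpolation=cv2.INTER_CUBIC)
L=cv2.cvtColor(im,cv2.COLOR_BGR2LAB)[...,0]; th,m=cv2.threshold(cv2.GaussianBlur(L,(0,0),5),0,255,cv2.THRESH_BINARY_INV+cv2.THRESH_OTSU)
n,l,st,ce=cv2.connectedComponentsWithStats(m);i=l[22*8,24*8];print(th,st[i])
k=cv2.findContours((l==i).astype(np.uint8),0,1)[0][0]
b=cv2.boxPoints(cv2.minAreaRect(k))/8+[325,190];P=np.array([plane(t,u,18) for u in b]);print(P.round(1),P.mean(0),[np.linalg.norm(P[i]-P[i-1]).round(1) for i in range(4)])
E
```

```text
time_s: 1.7
tool_pos: [329.5, 396.9, 353.4]
orientation: [[-0.946, 0.323, -0.0], [0.323, 0.946, -0.0], [0.0, -0.0, -1.0]]
contact_force: [0.9, 0.1, 0.4]
finger_gap: 93.1
gripper_force: 0.0
time_s: 3.2
tool_pos: [436.8, 135.5, 353.5]
orientation: [[-0.946, 0.324, -0.0], [0.324, 0.946, 0.0], [0.0, -0.0, -1.0]]
contact_force: [0.3, 0.1, -0.6]
finger_gap: 92.6
gripper_force: 0.0
3.2 [436.8 135.5 353.5] z [-0.  0. -1.] y [ 0.324  0.946 -0.   ] F [ 0.3  0.1 -0.6] gap 92.6 gf 0.0 q [-36.9   6.7  14.3 115.5  -1.9  58.1  49.3]
325.19226210127806 284.98576144241065 213.43602855795208 [[ 3.24000e-01  9.46000e-01  0.00000e+00 -2.68756e+02]
 [ 9.16000e-01 -3.14000e-01  2.49000e-01 -4.20760e+02]
 [ 2.35000e-01 -8.10000e-02 -9.69000e-01  4.28207e+02]
 [ 0.00000e+00  0.00000e+00  0.00000e+00  1.00000e+00]]
121.0 [    0     0   284   269 51686]
[[ 566.8 -258.    18. ]
 [ 659.6 -272.8   18. ]
 [ 643.1 -382.4   18. ]
 [ 550.7 -366.2   18. ]] [ 605.06302592 -319.84982754   18.        ] [np.float64(109.4), np.float64(94.0), np.float64(110.8), np.float64(93.8)]
```

View pics/w1.png

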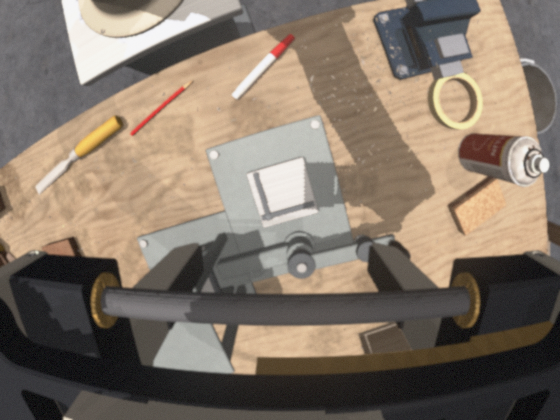

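The wrist view shows the bed with its rails on its back and right edges. Corners are about (250,168), (301,157), (317,213) and (262,226).

```bash
python3 -m creep '[[[0,-1,0],0,-1],[[0.2,-1,0],0,-1],[[0.4,-1,0],0,-1],[[0.4,-1,0],0,-1],[[0.4,-1,0],0,-1],[[0.4,-1,0],0,-1],[[0.4,-1,0],0,-1],[[0.4,-1,0],0,-1],[[0.4,-1,0],0,-1],[[0.4,-1,0],0,-1],[[0.4,-1,0],0,-1],[[0.4,-1,0],0,-1]]'
python3 -m creep '[[[0.4,-1,0],0,-1],[[0.4,-1,0],0,-1],[[0.4,-1,-0.5],0,-1],[[0.4,-1,-1],0,-1],[[0.4,-1,-1],0,-1],[[0.4,-1,-1],0,-1],[[0.2,-1,-1],0,-1],[[0,0,0],0,-1]]'
cat >> h.py <<'E'
def wray(c,uv):
    d=np.array([(uv[0]-c["cx"])/c["fx"],(uv[1]-c["cy"])/c["fy"]]);r=np.hypot(*d)
    v=np.r_[np.sin(r)*d/max(r,1e-9),np.cos(r)]
    T=c["camera_from_world"];R=T[:3,:3]; return -R.T@T[:3,3],R.T@v
def wplane(c,uv,z):
    o,d=wray(c,uv); return o+d*(z-o[2])/d[2]
def wproj(c,P):
    T=c["camera_from_world"];q=T[:3,:3]@np.asarray(P,float)+T[:3,3]
    r=np.arctan2(np.hypot(q[0],q[1]),q[2]);k=r/np.hypot(q[0],q[1]);return np.array([c["fx"]*q[0]*k+c["cx"],c["fy"]*q[1]*k+c["cy"]])
E
python3 - <<'E'
from h import *
show()
w=np.load("w1.npy",allow_pickle=True).item()
B=np.array([wplane(w,u,32) for u in[(250,168),(301,157),(317,213),(262,226)]]);print("bed",B.round(1),B.mean(0).round(1),[np.linalg.norm(B[i]-B[i-1]).round(1) for i in range(4)])
c=optics.capture("wrist");cv2.imwrite("pics/w2.png",c["image"]);np.save("w2.npy",c,allow_pickle=True)
u=wproj(c,(587,-343,22));print(u)
im=c["image"];lab=cv2.cvtColor(im,cv2.COLOR_BGR2LAB);x,y=u.astype(int);print(lab[y,x],lab[y-40,x],lab[y-40,x+40])
x0,y0=max(x-70,0),max(y-60,0)
cv2.imwrite("pics/w2c.png",cv2.resize(im[y0:y0+120,x0:x0+140],None,fx=5,fy=5,interpolation=cv2.INTER_CUBIC));print(x0,y0)
E
```

```text
time_s: 4.8
tool_pos: [542.3, -163.1, 353.3]
orientation: [[-0.947, 0.321, -0.0], [0.321, 0.947, 0.001], [0.0, 0.0, -1.0]]
contact_force: [-0.1, 0.2, -0.6]
finger_gap: 92.7
gripper_force: 0.0
time_s: 5.8
tool_pos: [606.1, -338.8, 238.5]
orientation: [[-0.946, 0.324, -0.004], [0.324, 0.946, 0.001], [0.004, -0.0, -1.0]]
contact_force: [-0.7, -0.3, 1.3]
finger_gap: 93.0
gripper_force: 0.0
5.8 [ 606.1 -338.8  238.5] z [-0.004  0.001 -1.   ] y [ 0.324  0.946 -0.   ] F [-0.7 -0.3  1.3] gap 93.0 gf 0.0 q [  9.5  32.9  24.2  95.7 -15.7  55.  110.5]
bed [[406.2  89.   32. ]
 [415.6 167.   32. ]
 [505.8 163.2  32. ]
 [497.9  75.3  32. ]] [456.4 123.6  32. ] [np.float64(92.7), np.float64(78.5), np.float64(90.3), np.float64(88.2)]
[277.33694115 175.94210247]
[161 142 149] [187 135 148] [189 134 149]
207 115
```

View pics/w2c.png

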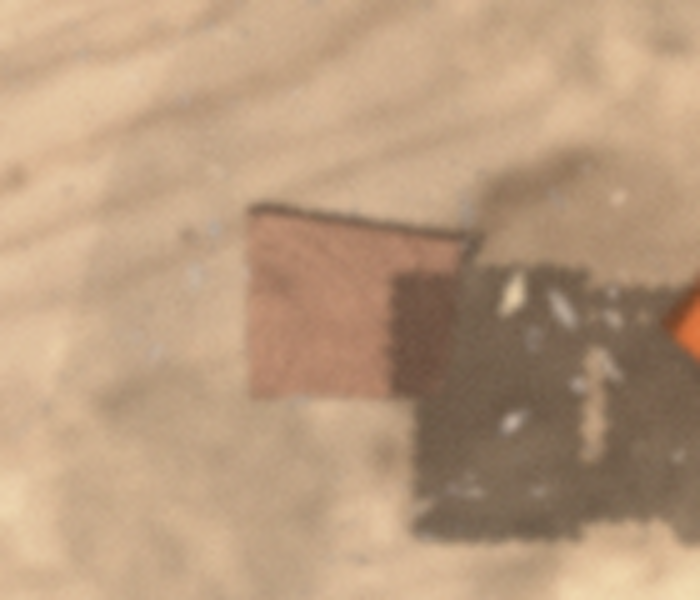

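The crop shows the brown offcut under the gripper, with top-face corners at crop (250,208), (463,238), (452,398) and (252,398), partly in shadow.

```bash
python3 - <<'E'
from h import *
c=np.load("w2.npy",allow_pickle=True).item();t=optics.capture("top")
U=np.array([(250,208),(463,238),(452,398),(252,398)])/5+[207,115]
T=[(340,213.8),(0,0)]
B=np.array([wplane(c,u,22) for u in U]);print(B.round(1),B.mean(0).round(1))
for i in range(4): d=B[i]-B[i-1];print(np.linalg.norm(d).round(1),np.degrees(np.arctan2(d[1],d[0])).round(1))
# height: wrist + top pairs. wrist corners order front-right, front-left, back-left, back-right
Tp=[(355,222.5),(340,213.8),(344.7,203.3),(359.7,208)]
for u,v in zip(U,Tp):
    o1,d1=wray(c,u);o2,d2=ray(t,v)
    k=np.linalg.lstsq(np.c_[d1,-d2],o2-o1,rcond=None)[0];print("h",((o1+d1*k[0]+o2+d2*k[1])/2).round(1))
s=manip.get_state();y=s["orientation"][:,1];print(np.degrees(np.arctan2(y[1],y[0])))
E
```

```text
[[ 557.4 -358.1   22. ]
 [ 580.4 -313.    22. ]
 [ 616.1 -327.6   22. ]
 [ 600.5 -373.    22. ]] [ 588.6 -342.9   22. ]
45.7 160.9
50.7 62.9
38.5 -22.3
48.0 -108.9
h [ 557.8 -359.7    8.7]
h [ 579.5 -313.2   27.2]
h [ 614.  -327.8   21.7]
h [ 606.6 -378.8  -17.8]
71.21647537540184
```

```bash
python3 -m creep '[[[-0.7,-0.16,-1],-0.4,-1],[[0,0,-1],0,-1],[[0,0,-1],0,-1],[[0,0,-1],0,-1],[[0,0,-1],0,-1],[[0,0,-1],0,-1],[[0,0,-1],0,-1],[[0,0,-1],0,-1],[[0,0,-0.6],0,-1],[[0,0,-0.4],0,-1],[[0,0,-0.2],0,-1],[[0,0,0],0,-1]]'; python3 -c "from h import *;show()"
```

```text
time_s: 7.4
tool_pos: [589.3, -342.8, 11.4]
orientation: [[-0.93, 0.368, 0.0], [0.368, 0.93, -0.0], [-0.0, 0.0, -1.0]]
contact_force: [-0.4, -0.4, -0.2]
finger_gap: 93.1
gripper_force: 0.0
7.4 [ 589.3 -342.8   11.4] z [ 0. -0. -1.] y [0.368 0.93  0.   ] F [-0.4 -0.4 -0.2] gap 93.1 gf 0.0 q [ 15.2  46.9  16.4 105.7 -23.9  30.7 115.9]
```

```bash
python3 -m creep '[[[0,0,-0.1],0,1],[[0,0,0],0,1],[[0,0,0],0,1],[[0,0,0],0,1],[[0,0,0],0,1],[[0,0,0],0,1]]'; python3 -c "from h import *;show()"
```

```text
time_s: 8.15
tool_pos: [589.1, -342.9, 8.7]
orientation: [[-0.93, 0.368, 0.0], [0.368, 0.93, -0.0], [-0.0, -0.0, -1.0]]
contact_force: [0.2, -0.3, 0.9]
finger_gap: 50.2
gripper_force: 29.9
8.15 [ 589.1 -342.9    8.7] z [ 0. -0. -1.] y [ 0.368  0.93  -0.   ] F [ 0.2 -0.3  0.9] gap 50.2 gf 29.9 q [ 15.3  47.1  16.3 105.8 -23.9  30.5 115.9]
```

```bash
python3 -m creep '[[[0,0,1],0,1],[[0,0,1],0,1],[[0,0,1],0,1],[[0,0,1],0,1],[[0,0,1],0,1],[[0,0,1],0,1],[[0,1,1],0,1],[[0,1,1],0,1],[[0,1,1],0,1],[[0,1,1],0,1],[[-0.4,1,1],0,1],[[-0.4,1,0.3],0,1]]'
python3 -m creep '[[[-0.4,1,0],0.3,1],[[-0.4,1,0],0.3,1],[[-0.4,1,0],0.3,1],[[-0.4,1,0],0.3,1],[[-0.4,1,0],0.3,1],[[-0.4,1,0],0.3,1],[[-0.4,1,0],0.3,1],[[-0.4,1,0],0.3,1],[[-0.4,1,0],0.3,1],[[-0.4,1,0],0,1],[[-0.4,1,0],0,1],[[-0.2,1,0],0,1]]'
python3 - <<'E'
from h import *
show()
c=optics.capture("wrist");cv2.imwrite("pics/w3.png",c["image"]);np.save("w3.npy",c,allow_pickle=True)
s=optics.capture("side");cv2.imwrite("pics/s3.png",s["image"]);print(wproj(c,(457,124,32)))
cv2.imwrite("pics/m3.png",cv2.resize(np.hstack([c["image"][60:360,150:450],s["image"][0:300,200:500]]),None,fx=1.33,fy=1.33))
E
```

```text
time_s: 9.65
tool_pos: [569.2, -192.3, 292.6]
orientation: [[-0.93, 0.368, 0.002], [0.368, 0.93, -0.0], [-0.002, 0.0, -1.0]]
contact_force: [0.3, 0.2, -0.9]
finger_gap: 49.6
gripper_force: 29.9
time_s: 11.15
tool_pos: [453.4, 107.8, 291.2]
orientation: [[-0.999, 0.053, -0.0], [0.053, 0.999, 0.0], [0.0, 0.0, -1.0]]
contact_force: [0.1, -0.3, -0.3]
finger_gap: 49.5
gripper_force: 29.9
11.15 [453.4 107.8 291.2] z [-0.  0. -1.] y [0.053 0.999 0.   ] F [ 0.1 -0.3 -0.3] gap 49.5 gf 29.9 q [-35.9  11.4  18.9 120.1  -4.8  49.2  72.7]
[298.21217537 185.7731722 ]
```

View pics/m3.png

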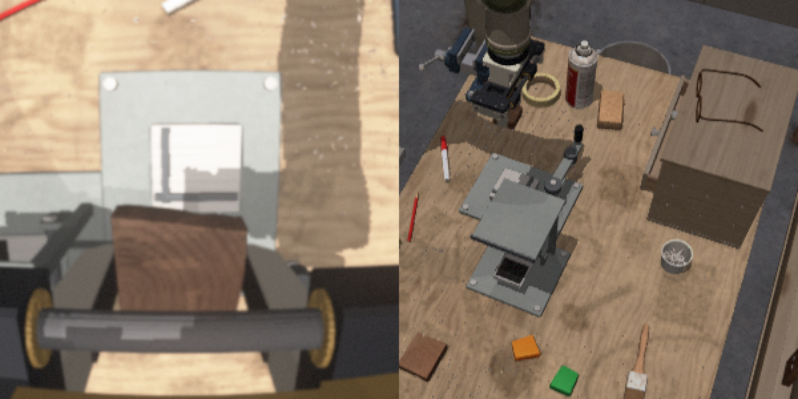

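The wrist view shows the offcut held with its top front edge at crop (115,212) to (245,225). The bed's front corners are at (152,124) and (241,124).

```bash
python3 - <<'E'
from h import *
c=np.load("w3.npy",allow_pickle=True).item()
f=lambda x,y:(x/1.33+150,y/1.33+60)
print("cam",-c["camera_from_world"][:3,:3].T@c["camera_from_world"][:3,3])
P=[wplane(c,f(*u),304.6-0*22) for u in((113,215),(245,228),(243,308),(120,303))];print(np.round(P,1))
P=[wplane(c,f(*u),282.6) for u in((113,207),(245,219))];print(np.round(P,1))
P=[wplane(c,f(*u),32) for u in((152,124),(241,124),(241,210),(165,124),(150,205))];print(np.round(P,1))
E
```

```text
cam [384.81073301 110.35694358 457.11292183]
[[426.8  83.5 304.6]
 [434.4 132.1 304.6]
 [468.1 131.3 304.6]
 [463.2  82.5 304.6]]
[[429.4  79.9 282.6]
 [437.6 135.3 282.6]]
[[411.5  81.8  32. ]
 [415.7 169.3  32. ]
 [503.4 167.1  32. ]
 [412.2  94.6  32. ]
 [493.3  74.5  32. ]]
```

```bash
python3 -m creep '[[[0,0.87,0],0.44,1],[[0,0,-1],0,1],[[0,0,-1],0,1],[[0,0,-1],0,1],[[0,0,-1],0,1],[[0,0,-1],0,1],[[0,0,-1],0,1],[[0,0,-1],0,1],[[0,0,-1],0,1],[[0,0,-1],0,1],[[0,0,-0.6],0,1],[[0,0,0],0,1]]'; python3 -c "from h import *;show()"
```

```text
time_s: 12.75
tool_pos: [454.0, 128.9, 50.1]
orientation: [[-1.0, -0.001, -0.002], [-0.001, 1.0, -0.0], [0.002, -0.0, -1.0]]
contact_force: [-0.4, 0.7, -1.1]
finger_gap: 49.7
gripper_force: 29.9
12.75 [454.  128.9  50.1] z [-0.002 -0.    -1.   ] y [-0.001  1.    -0.   ] F [-0.4  0.7 -1.1] gap 49.7 gf 29.9 q [-27.4  34.5   6.7 132.3 -15.9  14.   83.6]
```

```bash
python3 -m creep '[[[-0.05,0,-0.2],0,1],[[0,0,-0.12],0,1],[[0,0,0],0,1]]'; python3 - <<'E'
from h import *
show()
c=optics.capture("wrist");t=optics.capture("top")
cv2.imwrite("pics/m4.png",np.hstack([c["image"][:400,80:480],cv2.resize(t["image"][190:290,130:230],None,fx=4,fy=4,interpolation=cv2.INTER_CUBIC)]))
E
```

```text
time_s: 13.12
tool_pos: [453.0, 129.0, 43.3]
orientation: [[-1.0, -0.0, 0.0], [-0.0, 1.0, 0.0], [-0.0, 0.0, -1.0]]
contact_force: [-0.2, 0.7, -1.1]
finger_gap: 49.2
gripper_force: 29.9
13.12 [453.  129.   43.3] z [ 0.  0. -1.] y [-0.  1.  0.] F [-0.2  0.7 -1.1] gap 49.2 gf 29.9 q [-27.1  35.2   6.1 132.7 -16.1  12.8  83.7]
```

```bash
python3 -m creep '[[[0,0,-0.08],0,1],[[0,0,-0.04],0,1],[[0,0,0],0,1]]'; python3 -c "from h import *;show()"
```

```text
time_s: 13.6
tool_pos: [453.0, 129.0, 40.5]
orientation: [[-1.0, -0.0, 0.001], [-0.0, 1.0, 0.0], [-0.001, 0.0, -1.0]]
contact_force: [-1.0, -0.4, 9.2]
finger_gap: 49.4
gripper_force: 29.9
13.6 [453.  129.   40.5] z [ 0.001  0.    -1.   ] y [-0.  1.  0.] F [-1.  -0.4  9.2] gap 49.4 gf 29.9 q [-26.9  35.5   5.9 132.7 -16.2  12.3  83.8]
```

View pics/m4.png

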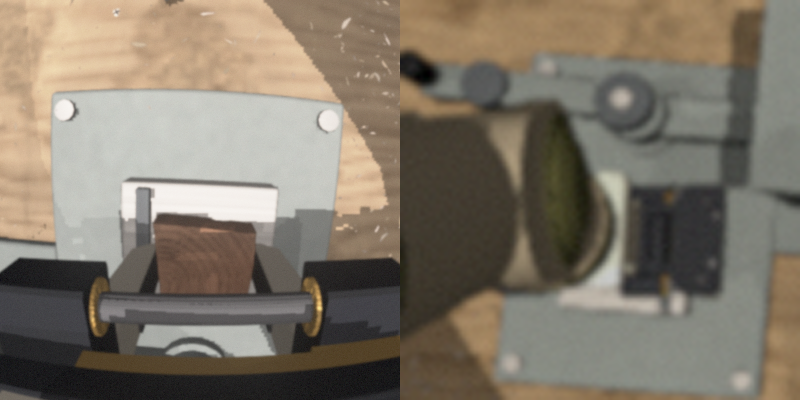

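Contact came at the expected height, so the offcut sits on the bed inside the rails. I'll release and rise.

```bash
python3 -m creep '[[[0,0,0.05],0,-1],[[0,0,0],0,-1],[[0,0,0],0,-1],[[0,0,0.5],0,-1],[[0,0,1],0,-1],[[0,0,1],0,-1],[[0,0,1],0,-1],[[0,0,1],0,-1],[[0,0,1],0,-1],[[0,0,1],0,-1],[[0,0,1],0,-1],[[0,0,1],0,-1]]'; python3 -m creep '[[[0,0,0.4],0,0],[[0,0,0],0,1]]'
python3 - <<'E'
from h import *
show()
c=optics.capture("wrist");np.save("w5.npy",c,allow_pickle=True);u=wproj(c,(457.5,123.8,32)).astype(int);print(u)
cv2.imwrite("pics/w5.png",c["image"])
cv2.imwrite("pics/w5c.png",cv2.resize(c["image"][u[1]-60:u[1]+60,u[0]-80:u[0]+80],None,fx=5,fy=5,interpolation=cv2.INTER_CUBIC))
E
```

```text
time_s: 15.1
tool_pos: [452.4, 128.7, 255.4]
orientation: [[-1.0, 0.0, 0.0], [0.0, 1.0, 0.0], [-0.0, 0.0, -1.0]]
contact_force: [0.2, 0.7, -0.2]
finger_gap: 92.8
gripper_force: 0.0
time_s: 15.35
tool_pos: [452.8, 129.0, 264.4]
orientation: [[-1.0, -0.0, 0.001], [-0.0, 1.0, 0.001], [-0.001, 0.001, -1.0]]
contact_force: [-0.2, 0.2, -0.3]
finger_gap: 77.6
gripper_force: 0.0
15.35 [452.8 129.  264.4] z [ 0.001  0.001 -1.   ] y [-0.     1.     0.001] F [-0.2  0.2 -0.3] gap 77.6 gf 0.0 q [-37.8  13.7  18.7 121.7  -6.2  45.4  74.7]
[281 190]
```

View pics/w5c.png

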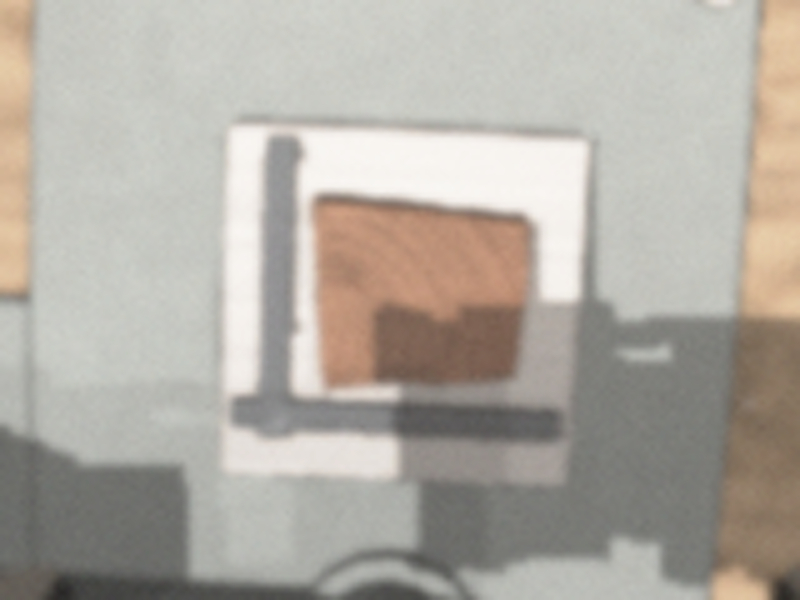

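The offcut lies flat inside the rails, about 4–5 mm off each inner face and nearly square, so it is within tolerance. Next I locate the handle.

```bash
python3 - <<'E'
from h import *
t=optics.capture("top");s=optics.capture("side")
t0=cv2.imread("pics/top0.png");s0=cv2.imread("pics/side0.png")
def dark(im,x0,y0,x1,y1):
    m=(im.max(2)[y0:y1,x0:x1]<45);ys,xs=np.nonzero(m);return xs+x0,ys+y0
xs,ys=dark(t0,122,195,145,216);print("top",len(xs),xs.min(),xs.max(),ys.min(),ys.max(),xs.mean(),ys.mean());ut=(xs.mean(),ys.mean())
xs,ys=dark(s0,325,88,345,112);print("side",len(xs),xs.min(),xs.max(),ys.min(),ys.max(),xs.mean(),ys.mean());us=(xs.mean(),ys.mean())
H,e=tri(t,ut,s,us);print("handle",H,e)
piv=np.array([553.4,118.5]);d=H[:2]-piv;a=np.degrees(np.arctan2(d[1],d[0]));print(np.hypot(*d),"dir",a,"swing",177-a, plane(t,ut,130))
E
```

```text
top 46 129 138 204 210 133.6304347826087 206.95652173913044
side 70 332 338 94 106 334.5571428571429 100.18571428571428
handle [564.06316739 248.73196293 135.9070239 ] 0.6097417052450983
130.66777455689072 dir 85.31916244182803 swing 91.68083755817197 [565.63102448 251.16353592 130.        ]
```

```bash
python3 -m creep '[[[0.34,0.37,0],-1,-1],[[0.34,0.37,0],-1,-1],[[0.34,0.37,0],-1,-1],[[0.34,0.37,0],-1,-1],[[0.34,0.37,0],-1,-1],[[0.34,0.37,0],-1,-1],[[0.34,0.37,0],-1,-1],[[0.34,0.37,0],-1,-1],[[0.34,0.37,0],-1,-1],[[0.34,0.37,0],-1,-1],[[0.34,0.37,0],-1,-1],[[0.34,0.37,0],-1,-1]]'
python3 -m creep '[[[0.34,0.37,0],-1,-1],[[0,0,0],0,-1]]'; python3 -c "from h import *;show()"
```

```text
time_s: 17.0
tool_pos: [554.8, 240.0, 262.7]
orientation: [[-0.126, 0.992, -0.001], [0.992, 0.126, -0.001], [-0.001, -0.002, -1.0]]
contact_force: [0.3, 0.3, -0.3]
finger_gap: 93.0
gripper_force: 0.0
time_s: 17.25
tool_pos: [563.2, 249.7, 262.4]
orientation: [[-0.012, 1.0, -0.001], [1.0, 0.012, -0.002], [-0.002, -0.001, -1.0]]
contact_force: [0.1, -1.1, 0.3]
finger_gap: 92.9
gripper_force: 0.0
17.25 [563.2 249.7 262.4] z [-0.001 -0.002 -1.   ] y [ 1.     0.012 -0.001] F [ 0.1 -1.1  0.3] gap 92.9 gf 0.0 q [-55.6  28.4  39.8 105.4 -22.   54.3  -5.3]
```

```bash
python3 -m creep '[[[0.05,0.04,-1],0,-1],[[0,0,-1],0,-1],[[0,0,-1],0,-1],[[0,0,-1],0,-1],[[0,0,-1],0,-1],[[0,0,-0.9],0,-1],[[0,0,0],0,-1],[[0,0,0],0,0.4],[[0,0,0],0,0.4],[[0,0,0],0,0.4],[[0,0,0],0,0.4],[[0,0,0],0,0.4]]'; python3 - <<'E'
from h import *
show()
t=optics.capture("top");s=optics.capture("side");w=optics.capture("wrist")
E
```

```text
time_s: 18.75
tool_pos: [564.6, 250.3, 116.5]
orientation: [[-0.011, 1.0, 0.0], [1.0, 0.011, 0.0], [0.0, 0.0, -1.0]]
contact_force: [-0.8, 0.3, -0.3]
finger_gap: 47.4
gripper_force: 0.0
18.75 [564.6 250.3 116.5] z [ 0.  0. -1.] y [1.    0.011 0.   ] F [-0.8  0.3 -0.3] gap 47.4 gf 0.0 q [-49.4  37.8  31.5 112.5 -31.1  38.3   2.4]
```

```bash
python3 -m creep '[[[0,0,0],0,0.5],[[0,0,0],0,0.5],[[0,0,0],0,0.5],[[-0.64,0.02,0],1,0.5],[[-0.63,-0.06,0],1,0.5],[[-0.62,-0.13,0],1,0.5],[[-0.6,-0.21,0],1,0.5],[[0,0,0],0,0.5]]'; python3 - <<'E'
from h import *
show()
t=optics.capture("top");print("TCP px",project(t,manip.get_state()["tool_pos"]))
cv2.imwrite("pics/t6.png",cv2.resize(t["image"][170:290,110:230],None,fx=5,fy=5,interpolation=cv2.INTER_CUBIC))
E
```

```text
time_s: 19.9
tool_pos: [501.8, 240.4, 116.6]
orientation: [[-0.47, 0.882, -0.001], [0.882, 0.47, 0.0], [0.001, -0.0, -1.0]]
contact_force: [-0.3, -0.2, 0.1]
finger_gap: 23.2
gripper_force: 0.0
19.9 [501.8 240.4 116.6] z [-0.001  0.    -1.   ] y [ 0.882  0.47  -0.   ] F [-0.3 -0.2  0.1] gap 23.2 gf 0.0 q [-47.2  32.8  23.2 120.1 -24.1  31.6  21.5]
TCP px [[137.18549481 231.17840513]]
```

View pics/t6.png

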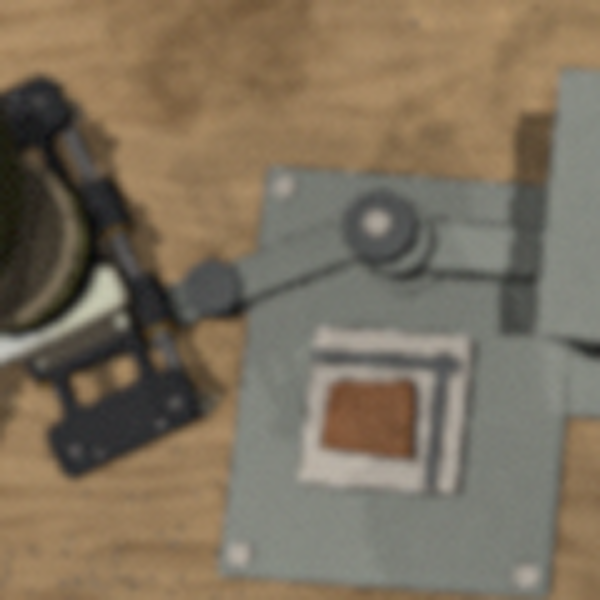

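The arm follows the caged handle, and the offcut is still in the rail corner. I continue the arc to the stop.

```bash
python3 -m creep '[[[-0.58,-0.28,0],1,0.5],[[-0.53,-0.34,0],1,0.5],[[-0.49,-0.41,0],1,0.5],[[-0.44,-0.46,0],1,0.5],[[-0.38,-0.52,0],1,0.5],[[-0.32,-0.55,0],1,0.5],[[-0.24,-0.58,0],1,0.5],[[-0.18,-0.62,0],1,0.5],[[-0.1,-0.6,0],0.9,0.5],[[0,0,0],0,0.5]]'; python3 -c "from h import *;show()"
```

```text
time_s: 21.2
tool_pos: [421.5, 130.9, 116.4]
orientation: [[-1.0, 0.017, 0.0], [0.017, 1.0, -0.0], [-0.0, -0.0, -1.0]]
contact_force: [-0.0, 0.0, 0.6]
finger_gap: 23.4
gripper_force: 0.0
21.2 [421.5 130.9 116.4] z [ 0. -0. -1.] y [ 0.017  1.    -0.   ] F [-0.   0.   0.6] gap 23.4 gf 0.0 q [-27.4  25.5   3.7 133.5  -4.5  21.1  69.2]
```

```bash
python3 -m creep '[[[0,-0.2,0],0,0.5],[[0,-0.15,0],0,0.5],[[0,0,0],0,0.5]]';python3 -m creep '[[[0,-0.1,0],0,0.5],[[0,0,0],0,0.5],[[0,0,0],0,0.5]]'
```

```text
time_s: 21.58
tool_pos: [421.1, 123.5, 116.3]
orientation: [[-1.0, 0.012, 0.0], [0.012, 1.0, 0.0], [-0.0, 0.0, -1.0]]
contact_force: [-1.5, 2.3, -1.0]
finger_gap: 23.3
gripper_force: 1.3
time_s: 21.95
tool_pos: [421.1, 122.3, 116.4]
orientation: [[-1.0, 0.01, 0.001], [0.01, 1.0, 0.002], [-0.001, 0.002, -1.0]]
contact_force: [-3.2, 9.0, -0.3]
finger_gap: 23.6
gripper_force: 4.7
```

The arm is on its stop: 9 N of resistance, against almost none while it swung. Now I release. A row can only turn about z, so I'll rise to the arm's wrist limit and see whether the tool tilts there.

```bash
python3 -m creep '[[[0,0.03,0],0,-1],[[0,0,0],0,-1],[[0,0,0],0,-1],[[0,0,0],0,-1],[[0,0,1],0,-1],[[0,0,1],0,-1],[[0,0,1],0,-1],[[0,0,1],0,0],[[0,0,1],0,1],[[0,0,1],0,1],[[0,0,1],0,1],[[0,0,1],0,1]]'
python3 -m creep '[[[0.6,-0.2,1],0,1],[[0.6,-0.2,1],0,1],[[0.6,-0.2,1],0,1],[[0.6,-0.2,1],0,1],[[0.6,-0.2,1],0,1],[[0.6,-0.2,1],0,1],[[0.6,-0.2,1],0,1],[[0.6,-0.2,1],0,1],[[0.6,-0.2,1],0,1],[[0,0,0],0,1]]'; python3 -c "from h import *;show()"
```

```text
time_s: 23.45
tool_pos: [420.6, 120.8, 317.2]
orientation: [[-1.0, 0.012, -0.0], [0.012, 1.0, -0.0], [0.0, -0.0, -1.0]]
contact_force: [0.7, 0.0, 0.6]
finger_gap: 47.4
gripper_force: 0.0
time_s: 24.7
tool_pos: [556.8, 75.5, 542.2]
orientation: [[-1.0, 0.013, 0.002], [0.013, 1.0, 0.0], [-0.002, 0.0, -1.0]]
contact_force: [-0.9, 0.1, -0.7]
finger_gap: 0.3
gripper_force: 0.0
24.7 [556.8  75.5 542.2] z [ 0.002  0.    -1.   ] y [0.013 1.    0.   ] F [-0.9  0.1 -0.7] gap 0.3 gf 0.0 q [-22.9  10.3  11.8  85.   -2.1  84.8  78.2]
```

```bash
python3 -m creep '[[[0.5,0,1],0,1],[[0.5,0,1],0,1],[[0.5,0,1],0,1],[[0.5,0,1],0,1],[[0.3,0,1],0,1],[[0.3,0,1],0,1],[[0,0,0],0,1]]'; python3 -c "from h import *;show()"; python3 -m creep '[[[0.2,0,1],0,1],[[0.2,0,1],0,1],[[0.2,0,1],0,1],[[0.2,0,1],0,1]]'; python3 -c "from h import *;show()"
```

```text
time_s: 25.58
tool_pos: [620.7, 76.3, 689.3]
orientation: [[-1.0, 0.012, 0.003], [0.012, 1.0, 0.0], [-0.003, 0.0, -1.0]]
contact_force: [-0.5, -0.1, -1.3]
finger_gap: 0.4
gripper_force: 0.0
25.57 [620.7  76.3 689.3] z [ 0.003  0.    -1.   ] y [0.012 1.    0.   ] F [-0.5 -0.1 -1.3] gap 0.4 gf 0.0 q [-21.7  18.   16.3  55.8  -5.2 106.6  81.7]
time_s: 26.08
tool_pos: [623.0, 73.9, 730.1]
orientation: [[-0.996, 0.011, 0.085], [0.012, 1.0, 0.011], [-0.085, 0.012, -0.996]]
contact_force: [0.8, -0.9, -0.6]
finger_gap: 0.7
gripper_force: 0.0
26.07 [623.   73.9 730.1] z [ 0.085  0.011 -0.996] y [0.011 1.    0.012] F [ 0.8 -0.9 -0.6] gap 0.7 gf 0.0 q [-23.3  16.8  19.2  52.4  -5.9 106.7  82.3]
```

The tool tilts outward at the wrist limit, so I keep going and will check that the tilt stays.

```bash
python3 -m creep '[[[0.2,0,1],0,1],[[0.2,0,1],0,1],[[0.2,0,1],0,1],[[0.2,0,1],0,1]]'; python3 -c "from h import *;show()"; python3 -m creep '[[[0,0,-1],0,1],[[0,0,-1],0,1],[[0,0,-1],0,1],[[0,0,0],0,1]]'; python3 -c "from h import *;show()"
```

```text
time_s: 26.58
tool_pos: [627.3, 72.2, 769.1]
orientation: [[-0.986, 0.01, 0.165], [0.014, 1.0, 0.02], [-0.165, 0.022, -0.986]]
contact_force: [-0.0, -0.6, -0.3]
finger_gap: -0.1
gripper_force: 0.0
26.57 [627.3  72.2 769.1] z [ 0.165  0.02  -0.986] y [0.01  1.    0.022] F [-0.  -0.6 -0.3] gap -0.1 gf 0.0 q [-23.8  16.   20.4  48.5  -6.2 106.7  82.5]
time_s: 27.08
tool_pos: [626.8, 72.4, 692.4]
orientation: [[-0.987, 0.01, 0.162], [0.013, 1.0, 0.02], [-0.162, 0.022, -0.987]]
contact_force: [-0.2, 0.8, 0.1]
finger_gap: 0.7
gripper_force: 0.0
27.07 [626.8  72.4 692.4] z [ 0.162  0.02  -0.987] y [0.01  1.    0.022] F [-0.2  0.8  0.1] gap 0.7 gf 0.0 q [-25.5  13.   19.6  63.1  -4.4  95.2  81.8]
```

```bash
python3 -m creep '[[[-0.4,0,1],0,1],[[-0.4,0,1],0,1],[[-0.4,0,1],0,1],[[-0.4,0,1],0,1],[[-0.4,0,1],0,1],[[-0.4,0,1],0,1],[[-0.4,0,1],0,1],[[-0.4,0,1],0,1],[[-0.4,0,1],0,1],[[-0.4,0,1],0,1],[[-0.4,0,1],0,1],[[-0.4,0,1],0,1]]'; python3 -c "from h import *;show()"
```

```text
time_s: 28.58
tool_pos: [499.7, 70.1, 867.8]
orientation: [[-0.947, 0.005, 0.322], [0.019, 0.999, 0.043], [-0.321, 0.047, -0.946]]
contact_force: [-1.2, 0.1, -0.2]
finger_gap: 0.3
gripper_force: 0.0
28.57 [499.7  70.1 867.8] z [ 0.322  0.043 -0.946] y [0.005 0.999 0.047] F [-1.2  0.1 -0.2] gap 0.3 gf 0.0 q [-80.9   1.9  71.7  53.7  -1.2 106.7  79.2]
```

```bash
python3 -m creep '[[[0.3,0,1],0,1],[[0.3,0,1],0,1],[[0.3,0,1],0,1],[[0.3,0,1],0,1],[[0.3,0,1],0,1],[[0.3,0,1],0,1],[[0.3,0,1],0,1],[[0.3,0,1],0,1]]'; python3 -c "from h import *;show()"
```

```text
time_s: 29.58
tool_pos: [551.4, 69.3, 941.8]
orientation: [[-0.882, -0.006, 0.47], [0.027, 0.998, 0.063], [-0.47, 0.068, -0.88]]
contact_force: [0.1, 0.4, 1.0]
finger_gap: 0.4
gripper_force: 0.0
29.57 [551.4  69.3 941.8] z [ 0.47   0.063 -0.88 ] y [-0.006  0.998  0.068] F [0.1 0.4 1. ] gap 0.4 gf 0.0 q [-41.4   7.2  38.2  39.1  -6.2 106.7  81.5]
```

```bash
python3 -m creep '[[[0.2,0,1],0,1],[[0.2,0,1],0,1],[[0.2,0,1],0,1],[[0.2,0,1],0,1],[[0.2,0,1],0,1],[[0.2,0,1],0,1]]'; python3 -c "from h import *;show()"
```

```text
time_s: 30.32
tool_pos: [569.7, 68.1, 994.6]
orientation: [[-0.821, -0.015, 0.571], [0.035, 0.996, 0.076], [-0.57, 0.083, -0.817]]
contact_force: [0.3, 0.4, 0.3]
finger_gap: 0.2
gripper_force: 0.0
30.32 [569.7  68.1 994.6] z [ 0.571  0.076 -0.817] y [-0.015  0.996  0.083] F [0.3 0.4 0.3] gap 0.2 gf 0.0 q [-33.4   9.4  32.7  29.9  -8.3 106.7  81.8]
```

The tilt is 35° and it is kept. It points to azimuth 8° and I need 87°. Turning the short way would exceed joint 7, so I go the long way (-281°) while coming down on the press's right side.

```bash
python3 -m creep '[[[0,-1,-1],-0.9,1],[[0,-1,-1],-0.9,1],[[0,-1,-1],-0.9,1],[[0,-1,-1],-0.9,1],[[0,-1,-1],-0.9,1],[[0,-1,-1],-0.9,1],[[0,-1,-1],-0.9,1],[[0,-1,-1],-0.9,1],[[0,-1,-1],-0.9,1],[[0,-1,-1],-0.9,1],[[0,-1,-1],-0.9,1],[[0,-1,-1],-0.9,1]]'; python3 -c "from h import *;show()"
```

```text
time_s: 31.82
tool_pos: [569.6, -232.6, 693.5]
orientation: [[-0.186, 0.956, 0.227], [0.801, 0.281, -0.528], [-0.569, 0.084, -0.818]]
contact_force: [-0.7, 0.2, 0.5]
finger_gap: 0.4
gripper_force: 0.0
31.82 [ 569.6 -232.6  693.5] z [ 0.227 -0.528 -0.818] y [0.956 0.281 0.084] F [-0.7  0.2  0.5] gap 0.4 gf 0.0 q [-35.6   4.1  39.7  81.5  28.8  79.3  17.2]
```

```bash
python3 -m creep '[[[0,-0.3,-1],-0.4,1],[[0,-0.3,-1],-0.4,1],[[0,-0.3,-1],-0.4,1],[[0,-0.3,-1],-0.4,1],[[0,-0.3,-1],-0.4,1],[[0,-0.3,-1],-0.4,1],[[0,-0.3,-1],-0.4,1],[[0,-0.3,-1],-0.4,1],[[0,-0.3,-1],-0.4,1],[[0,-0.3,-1],-0.4,1],[[0,-0.3,-1],-0.4,1],[[0,-0.3,-1],-0.4,1]]'; python3 -c "from h import *;show()"; python3 -m creep '[[[-0.2,0,-0.5],-1,1],[[-0.2,0,-0.5],-1,1],[[-0.2,0,-0.5],-1,1],[[-0.2,0,-0.5],-1,1],[[0,0,-0.5],-1,1],[[0,0,-0.5],-1,1],[[0,0,-0.5],-1,1],[[0,0,0],-1,1]]'; python3 -c "from h import *;show()"
```

```text
time_s: 33.33
tool_pos: [569.8, -322.3, 392.8]
orientation: [[0.279, 0.955, -0.097], [0.773, -0.284, -0.567], [-0.569, 0.083, -0.818]]
contact_force: [-0.2, 0.5, -0.1]
finger_gap: 0.9
gripper_force: 0.0
33.33 [ 569.8 -322.3  392.8] z [-0.097 -0.567 -0.818] y [ 0.955 -0.284  0.083] F [-0.2  0.5 -0.1] gap 0.9 gf 0.0 q [-23.3  25.5  45.4 100.6  20.2  56.9 -10.3]
time_s: 34.33
tool_pos: [549.9, -321.6, 304.6]
orientation: [[0.793, 0.314, -0.522], [0.214, -0.946, -0.244], [-0.57, 0.082, -0.817]]
contact_force: [0.7, -0.5, 0.6]
finger_gap: 0.6
gripper_force: 0.0
34.33 [ 549.9 -321.6  304.6] z [-0.522 -0.244 -0.817] y [ 0.314 -0.946  0.082] F [ 0.7 -0.5  0.6] gap 0.6 gf 0.0 q [-12.5  44.9  51.2  86.3  -3.5  81.7 -37.2]
```

```bash
python3 -m creep '[[[0,0,0],-1,1],[[0,0,0],-1,1],[[0,0,0],-1,1],[[0,0,0],-1,1],[[0,0,0],-1,1],[[0,0,0],-1,1],[[0,0,0],-1,1],[[0,0,0],-1,1]]'; python3 -c "from h import *;show()"; python3 -m creep '[[[0,0,0],-1,1],[[0,0,0],-1,1],[[0,0,0],-1,1],[[0,0,0],-1,1],[[0,0,0],-1,1],[[0,0,0],-1,1]]'; python3 -c "from h import *;show()"
```

```text
time_s: 35.33
tool_pos: [549.9, -322.2, 305.2]
orientation: [[0.63, -0.595, -0.5], [-0.528, -0.799, 0.286], [-0.57, 0.084, -0.818]]
contact_force: [0.4, -1.6, -0.0]
finger_gap: 0.3
gripper_force: 0.0
35.33 [ 549.9 -322.2  305.2] z [-0.5    0.286 -0.818] y [-0.595 -0.799  0.084] F [ 0.4 -1.6 -0. ] gap 0.3 gf 0.0 q [  1.6  51.8  55.9  75.3 -26.1 105.7 -70.3]
time_s: 36.08
tool_pos: [549.7, -322.6, 305.6]
orientation: [[0.125, -0.975, -0.186], [-0.813, -0.208, 0.544], [-0.569, 0.083, -0.818]]
contact_force: [0.2, 0.9, 0.3]
finger_gap: 0.7
gripper_force: 0.0
36.08 [ 549.7 -322.6  305.6] z [-0.186  0.544 -0.818] y [-0.975 -0.208  0.083] F [0.2 0.9 0.3] gap 0.7 gf 0.0 q [  10.    47.6   52.5   81.4  -41.3  104.9 -102.7]
```

```bash
python3 -m creep '[[[-0.1,0,-1],-0.8,1],[[-0.1,0,-1],-0.8,1],[[0,0,-1],-0.8,1],[[0,0,-1],-0.8,1],[[0,0,-1],0,1],[[0,0,-1],0,1],[[0,0,-1],0,1],[[0,0,-1],0,1],[[0,0,-0.7],0,1],[[0,0,0],0,1]]'; python3 - <<'E'
from h import *
show()
s=optics.capture("side");cv2.imwrite("pics/s7.png",cv2.resize(s["image"][80:320,180:440],None,fx=2.5,fy=2.5))
t=optics.capture("top");cv2.imwrite("pics/t7.png",t["image"])
E
```

```text
time_s: 37.33
tool_pos: [544.2, -321.6, 87.8]
orientation: [[-0.185, -0.982, 0.028], [-0.801, 0.168, 0.575], [-0.57, 0.084, -0.817]]
contact_force: [-0.1, 0.3, -0.1]
finger_gap: 0.4
gripper_force: 0.0
37.33 [ 544.2 -321.6   87.8] z [ 0.028  0.575 -0.817] y [-0.982  0.168  0.084] F [-0.1  0.3 -0.1] gap 0.4 gf 0.0 q [  14.3   57.4   47.1   97.6  -57.9   85.2 -104.2]
```

View pics/s7.png

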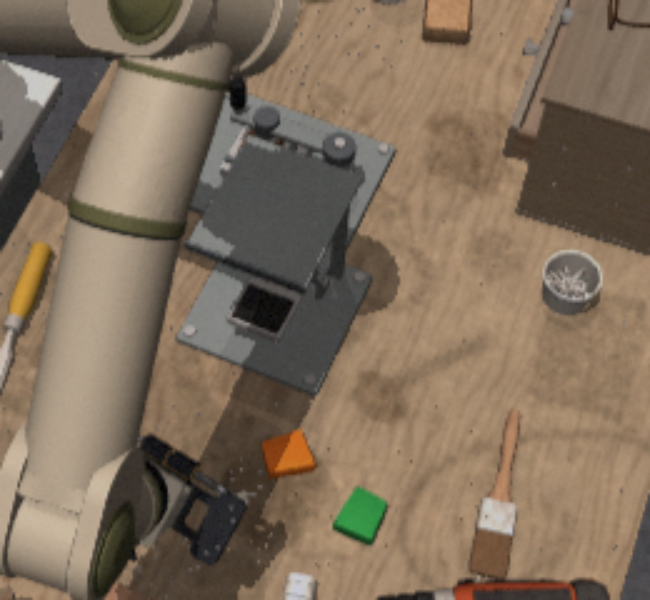

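The side view shows the black tread under the roof at crop (265,310). The tool is to its right and tilted left, and the arm is clear of the press.

```bash
python3 - <<'E'
from h import *
s=optics.capture("side")
for u in((265,310),(232,322),(283,335),(300,300),(190,243),(298,286)):
    uv=(u[0]/2.5+180,u[1]/2.5+80);print(u,plane(s,uv,62).round(0),plane(s,uv,210).round(0))
E
```

```text
(265, 310) [ 545. -103.   62.] [ 577. -180.  210.]
(232, 322) [ 516. -131.   62.] [ 551. -206.  210.]
(283, 335) [ 576. -125.   62.] [ 605. -201.  210.]
(300, 300) [577. -76.  62.] [ 606. -156.  210.]
(190, 243) [429. -51.  62.] [ 474. -134.  210.]
(298, 286) [569. -59.  62.] [ 598. -142.  210.]
```

```bash
python3 -m creep '[[[0,1,0],0,1],[[0,1,0],0,1],[[0,1,0],0,1],[[0,1,0],0,1],[[0,0,0],0,1]]'; python3 -c "from h import *;show()"; python3 -m creep '[[[0,1,0],0,1],[[0,1,0],0,1],[[0,0.6,0],0,1],[[0,0,0],0,1]]'; python3 -c "from h import *;show()"
```

```text
time_s: 38.1
tool_pos: [545.1, -220.4, 90.3]
orientation: [[-0.182, -0.983, 0.029], [-0.801, 0.166, 0.575], [-0.57, 0.081, -0.818]]
contact_force: [0.2, 0.0, -0.1]
finger_gap: 0.3
gripper_force: 0.0
38.1 [ 545.1 -220.4   90.3] z [ 0.029  0.575 -0.818] y [-0.983  0.166  0.081] F [ 0.2  0.  -0.1] gap 0.3 gf 0.0 q [   8.7   51.9   41.5  107.   -58.8   76.6 -106.8]
time_s: 38.6
tool_pos: [544.8, -157.0, 89.6]
orientation: [[-0.184, -0.983, 0.03], [-0.801, 0.167, 0.574], [-0.569, 0.082, -0.818]]
contact_force: [0.3, -0.4, 0.4]
finger_gap: 0.5
gripper_force: 0.0
38.6 [ 544.8 -157.    89.6] z [ 0.03   0.574 -0.818] y [-0.983  0.167  0.082] F [ 0.3 -0.4  0.4] gap 0.5 gf 0.0 q [   6.8   48.    34.8  111.9  -59.2   69.2 -110.3]
```

```bash
python3 -m creep '[[[0,0.7,-0.2],0,1],[[0,0.7,-0.2],0,1],[[0,0.4,0],0,1],[[0,0,0],0,1]]'; python3 -c "from h import *;show()"; python3 -m creep '[[[0,0,-0.4],0,1],[[0,0,-0.3],0,1],[[0,0,0],0,1]]'
```

```text
time_s: 39.1
tool_pos: [544.7, -112.4, 79.3]
orientation: [[-0.184, -0.982, 0.03], [-0.801, 0.168, 0.574], [-0.569, 0.082, -0.818]]
contact_force: [0.8, -1.4, 1.8]
finger_gap: 0.6
gripper_force: 0.0
39.1 [ 544.7 -112.4   79.3] z [ 0.03   0.574 -0.818] y [-0.982  0.168  0.082] F [ 0.8 -1.4  1.8] gap 0.6 gf 0.0 q [   7.7   45.7   26.5  115.   -59.4   61.8 -113.3]
time_s: 39.48
tool_pos: [544.8, -113.2, 61.1]
orientation: [[-0.186, -0.982, 0.03], [-0.801, 0.169, 0.574], [-0.569, 0.082, -0.819]]
contact_force: [0.9, -3.6, 5.1]
finger_gap: 0.6
gripper_force: 2.5
```

```bash
python3 -m creep '[[[0,0,-0.3],0,1],[[0,0,-0.3],0,1],[[0,0,-0.1],0,1],[[0,0,0],0,1]]'; python3 -m creep '[[[0,0,-0.12],0,1],[[0,0,0],0,1]]'; python3 -c "from h import *;show()"
```

```text
time_s: 39.98
tool_pos: [544.9, -113.2, 44.2]
orientation: [[-0.185, -0.982, 0.031], [-0.802, 0.169, 0.573], [-0.568, 0.082, -0.819]]
contact_force: [0.6, -5.1, 6.1]
finger_gap: 0.4
gripper_force: 3.6
time_s: 40.22
tool_pos: [545.0, -113.1, 41.7]
orientation: [[-0.185, -0.982, 0.031], [-0.801, 0.169, 0.574], [-0.569, 0.081, -0.818]]
contact_force: [0.7, -5.2, 10.4]
finger_gap: 0.3
gripper_force: 5.6
40.23 [ 545.  -113.1   41.7] z [ 0.031  0.574 -0.818] y [-0.982  0.169  0.081] F [ 0.7 -5.2 10.4] gap 0.3 gf 5.6 q [  12.3   47.7   19.3  115.1  -59.5   56.1 -112.8]
```

```bash
python3 -m creep '[[[0,0,-0.1],0,1],[[0,0,0],0,1]]'; python3 -m creep '[[[0,0,-0.08],0,1],[[0,0,0],0,1]]';  python3 -m creep '[[[0,0,-0.05],0,1],[[0,0,0],0,1]]'
```

```text
time_s: 40.48
tool_pos: [545.0, -112.9, 39.6]
orientation: [[-0.185, -0.982, 0.031], [-0.801, 0.169, 0.574], [-0.569, 0.081, -0.818]]
contact_force: [-1.4, -4.4, 14.9]
finger_gap: 0.3
gripper_force: 7.5
time_s: 40.72
tool_pos: [545.0, -112.8, 38.5]
orientation: [[-0.184, -0.982, 0.031], [-0.8, 0.169, 0.575], [-0.57, 0.081, -0.817]]
contact_force: [-1.7, -6.0, 20.4]
finger_gap: 0.5
gripper_force: 10.7
time_s: 40.98
tool_pos: [545.1, -112.8, 38.2]
orientation: [[-0.184, -0.982, 0.032], [-0.8, 0.169, 0.576], [-0.571, 0.08, -0.817]]
contact_force: [-3.8, -7.9, 29.6]
finger_gap: 0.2
gripper_force: 15.0
```

```bash
python3 -m creep '[[[0,0,-0.03],0,1],[[0,0,0],0,1],[[0,0,0],0,1],[[0,0,0],0,1]]'; python3 - <<'E'
from h import *
show();s=optics.capture("side");cv2.imwrite("pics/s8.png",cv2.resize(s["image"][80:230,200:360],None,fx=5,fy=4,interpolation=cv2.INTER_CUBIC))
E
```

```text
time_s: 41.48
tool_pos: [545.1, -112.8, 38.0]
orientation: [[-0.184, -0.982, 0.033], [-0.8, 0.169, 0.576], [-0.572, 0.08, -0.817]]
contact_force: [-4.2, -8.1, 34.0]
finger_gap: 0.3
gripper_force: 17.5
41.48 [ 545.1 -112.8   38. ] z [ 0.033  0.576 -0.817] y [-0.982  0.169  0.08 ] F [-4.2 -8.1 34. ] gap 0.3 gf 17.5 q [  13.    47.9   18.2  115.1  -59.4   55.5 -112.7]
```

The pedal is on its stop: 0.3 mm of travel for about 9 N. Held 0.4 s. Now I let it up and retreat to the right.

```bash
python3 -m creep '[[[0,0,0.7],0,1],[[0,0,0.7],0,1],[[0,0,0.6],0,1],[[0,0,0],0,1],[[0,-1,0],0,1],[[0,-1,0],0,1],[[0,-1,0],0,1],[[0,-1,0],0,1],[[0,-1,0],0,1],[[0,-1,0],0,1],[[0,-1,0.4],0,1],[[0,-1,0.8],0,1]]'; python3 -c "from h import *;show()"
```

```text
time_s: 43.02
tool_pos: [543.8, -313.6, 114.1]
orientation: [[-0.186, -0.982, 0.028], [-0.801, 0.168, 0.575], [-0.569, 0.085, -0.818]]
contact_force: [0.8, -0.7, -0.5]
finger_gap: 0.7
gripper_force: 0.0
43.02 [ 543.8 -313.6  114.1] z [ 0.028  0.575 -0.818] y [-0.982  0.168  0.085] F [ 0.8 -0.7 -0.5] gap 0.7 gf 0.0 q [  24.4   48.1   25.4   97.2  -45.4   73.8 -117.4]
```

View pics/s8.png

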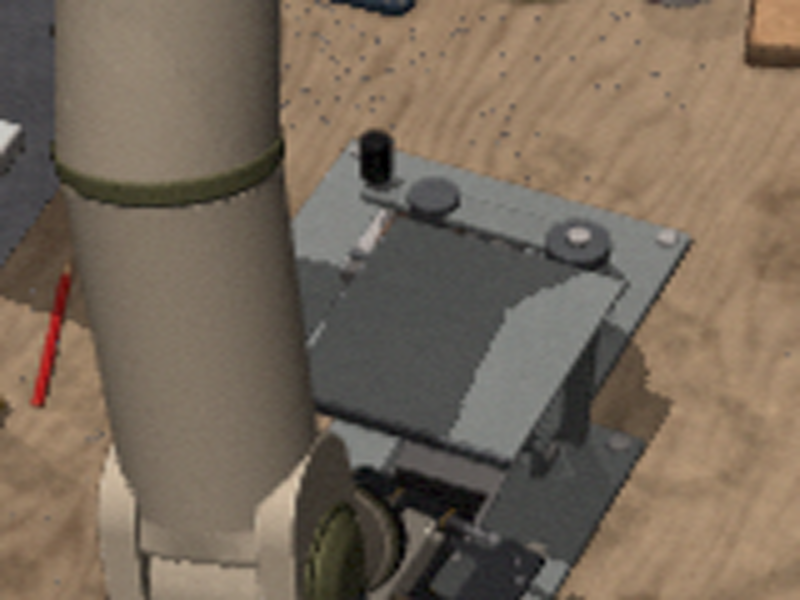

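The side view during the press shows the fingers on the pedal under the roof and the stamp arm lying over the bed. Now I turn the tilt toward the base and rise at the wrist limit to take it out.

```bash
python3 -m creep '[[[0,0,1],0.5,1],[[0,0,1],0.9,1],[[0,0,1],0.9,1],[[0,0,1],0.9,1],[[0,0,1],1,1],[[0,0,1],1,1],[[0,0,1],1,1],[[0,0,1],1,1],[[0,0,1],1,1],[[0,0,1],1,1],[[0,0,1],0,1],[[0,0,1],0,1]]'; python3 -c "from h import *;show()"
```

```text
time_s: 44.52
tool_pos: [533.9, -306.9, 398.4]
orientation: [[0.645, -0.594, -0.481], [-0.532, -0.801, 0.275], [-0.548, 0.079, -0.833]]
contact_force: [-0.2, 0.5, -0.3]
finger_gap: 0.5
gripper_force: 0.0
44.52 [ 533.9 -306.9  398.4] z [-0.481  0.275 -0.833] y [-0.594 -0.801  0.079] F [-0.2  0.5 -0.3] gap 0.5 gf 0.0 q [ 21.4  35.9   8.4  71.3  -5.2 106.7 -98.1]
```

```bash
python3 -m creep '[[[0,0,1],0,1],[[0,0,1],0,1],[[0,0,1],0,1],[[0,0,1],0,1],[[0,0,1],0,1],[[0,0,1],0,1],[[0,0,1],0,1],[[0,0,1],0,1],[[0,0,1],0,1],[[0,0,1],0,1],[[0,0,1],0,1],[[0,0,1],0,1]]'; python3 -c "from h import *;show()"
```

```text
time_s: 46.02
tool_pos: [467.7, -268.2, 538.9]
orientation: [[0.728, -0.605, -0.322], [-0.58, -0.794, 0.182], [-0.366, 0.054, -0.929]]
contact_force: [-0.3, -0.2, -0.3]
finger_gap: 0.5
gripper_force: 0.0
46.02 [ 467.7 -268.2  538.9] z [-0.322  0.182 -0.929] y [-0.605 -0.794  0.054] F [-0.3 -0.2 -0.3] gap 0.5 gf 0.0 q [ 15.5  20.2  14.6  75.5  -4.9 106.7 -98.2]
```

```bash
python3 -m creep '[[[0.5,-0.2,1],0,1],[[0.5,-0.2,1],0,1],[[0.5,-0.2,1],0,1],[[0.5,-0.2,1],0,1],[[0.5,-0.2,1],0,1],[[0.5,-0.2,1],0,1],[[0.5,-0.2,1],0,1],[[0.5,-0.2,1],0,1],[[0.5,0,1],0,1],[[0.5,0,1],0,1],[[0.5,0,1],0,1],[[0.5,0,1],0,1]]'; python3 -c "from h import *;show()"
```

```text
time_s: 47.52
tool_pos: [557.5, -273.7, 634.5]
orientation: [[0.783, -0.614, -0.095], [-0.611, -0.789, 0.062], [-0.113, 0.009, -0.994]]
contact_force: [-0.5, 0.1, -0.2]
finger_gap: 0.4
gripper_force: 0.0
47.52 [ 557.5 -273.7  634.5] z [-0.095  0.062 -0.994] y [-0.614 -0.789  0.009] F [-0.5  0.1 -0.2] gap 0.4 gf 0.0 q [  13.9   20.1   13.4   60.1   -5.5  106.7 -102.5]
```

```bash
python3 -m creep '[[[-0.45,1,-0.8],0.46,1],[[-0.45,1,-0.8],0.46,1],[[-0.45,1,-0.8],0.46,1],[[-0.45,1,-0.8],0.46,1],[[-0.45,1,-0.8],0.46,1],[[-0.45,1,-0.8],0.46,1],[[-0.45,1,-0.8],0.46,-1],[[-0.45,1,-0.8],0.46,-1],[[-0.45,1,-0.8],0.46,-1],[[-0.45,1,-0.8],0.46,-1],[[-0.45,1,-0.8],0.46,-1],[[-0.45,1,-0.8],0.46,-1]]'; python3 -c "from h import *;show()";python3 -m creep '[[[0,1,-1],0,-1],[[0,1,-1],0,-1],[[0,1,-1],0,-1],[[0,0.9,-1],0,-1],[[0,0,-1],0,-1],[[0,0,0],0,-1]]'; python3 - <<'E'
from h import *
show()
c=optics.capture("wrist");cv2.imwrite("pics/w9.png",c["image"]);print(wproj(c,(420.5,125.5,152)),wproj(c,(420.5,125.5,130)))
E
```

```text
time_s: 49.02
tool_pos: [421.9, 26.9, 393.7]
orientation: [[0.994, 0.002, -0.113], [0.001, -1.0, -0.01], [-0.113, 0.009, -0.994]]
contact_force: [0.7, 0.1, -0.6]
finger_gap: 55.7
gripper_force: 0.0
49.02 [421.9  26.9 393.7] z [-0.113 -0.01  -0.994] y [ 0.002 -1.     0.009] F [ 0.7  0.1 -0.6] gap 55.7 gf 0.0 q [  -6.6    5.6   -4.6  110.7   -0.3   70.1 -101.1]
time_s: 49.78
tool_pos: [421.5, 123.6, 268.0]
orientation: [[0.993, 0.001, -0.117], [-0.0, -1.0, -0.01], [-0.117, 0.01, -0.993]]
contact_force: [0.2, 0.2, 0.5]
finger_gap: 92.7
gripper_force: 0.0
49.77 [421.5 123.6 268. ] z [-0.117 -0.01  -0.993] y [ 0.001 -1.     0.01 ] F [0.2 0.2 0.5] gap 92.7 gf 0.0 q [ -14.7   14.3   -9.3  119.5    0.2   52.8 -113.9]
[280.10619784 195.78946318] [280.1837726 188.6660354]
```

View pics/w9.png

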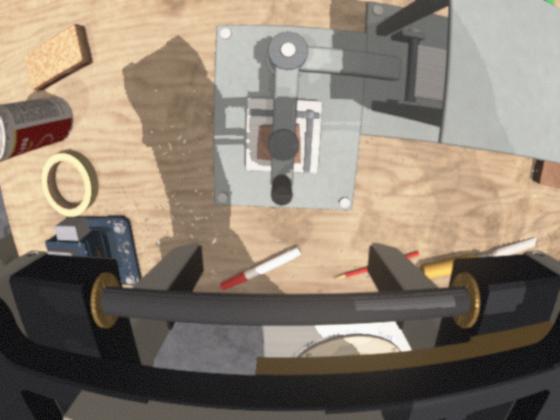

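The handle is at (282,192), where predicted; the offcut and the stamp arm above it look right. I descend and grip the handle.

```bash
python3 -m creep '[[[-0.05,0,-1],0,-1],[[0,0,-1],0,-1],[[0,0,-1],0,-1],[[0,0,-1],0,-1],[[0,0,-1],0,-1],[[0,0,-1],0,-1],[[0,0,0],0,1],[[0,0,0],0,1],[[0,0,0],0,1],[[0,0,0],0,1],[[0,0,0],0,1],[[0,0,0],0,1]]'; python3 -m creep '[[[0,0,0],0,1],[[0,0,0],0,1],[[0,0,0],0,1]]'; python3 -c "from h import *;show()"
```

```text
time_s: 51.32
tool_pos: [420.8, 123.4, 118.9]
orientation: [[0.993, 0.0, -0.114], [-0.001, -1.0, -0.01], [-0.114, 0.01, -0.993]]
contact_force: [-1.0, 1.0, -0.1]
finger_gap: 37.5
gripper_force: 0.0
time_s: 51.7
tool_pos: [420.7, 124.8, 118.8]
orientation: [[0.993, 0.001, -0.114], [0.0, -1.0, -0.008], [-0.114, 0.008, -0.993]]
contact_force: [-2.0, 4.7, 0.3]
finger_gap: 19.6
gripper_force: 30.0
51.7 [420.7 124.8 118.8] z [-0.114 -0.008 -0.993] y [ 0.001 -1.     0.008] F [-2.   4.7  0.3] gap 19.6 gf 30.0 q [ -16.2   27.1   -8.4  128.6    3.1   30.7 -116.6]
```

```bash
python3 -m creep '[[[0.07,0.64,0],0,1],[[0.15,0.63,0],0,1],[[0.23,0.61,0],0,1],[[0.3,0.58,0],0,1],[[0,0,0],0,1]]'; python3 -m creep '[[[0.37,0.54,0],0,1],[[0.43,0.48,0],0,1],[[0.48,0.43,0],0,1],[[0.54,0.37,0],0,1],[[0,0,0],0,1]]'; python3 -c "from h import *;show()"
```

```text
time_s: 52.32
tool_pos: [437.0, 187.4, 118.6]
orientation: [[0.993, 0.003, -0.119], [0.002, -1.0, -0.01], [-0.119, 0.009, -0.993]]
contact_force: [-8.6, 5.4, 4.2]
finger_gap: 19.4
gripper_force: 30.0
time_s: 52.95
tool_pos: [484.1, 233.9, 118.5]
orientation: [[0.993, 0.002, -0.116], [0.001, -1.0, -0.007], [-0.116, 0.007, -0.993]]
contact_force: [-3.9, 6.6, -0.3]
finger_gap: 19.3
gripper_force: 30.0
52.95 [484.1 233.9 118.5] z [-0.116 -0.007 -0.993] y [ 0.002 -1.     0.007] F [-3.9  6.6 -0.3] gap 19.3 gf 30.0 q [ -24.4   32.    -8.1  116.4    1.9   37.8 -123. ]
```

```bash
python3 -m creep '[[[0.58,0.3,0],0,1],[[0.61,0.23,0],0,1],[[0.63,0.15,0],0,1],[[0.37,0.05,0],0,1],[[0,0,0],0,1],[[0,0,0],0,-1],[[0,0,0],0,-1],[[0,0,0],0,-1],[[0,0,0],0,-1],[[0,0,0],0,-1],[[0,0,0.5],0,-1],[[0,0,1],0,-1]]'; python3 -m creep '[[[0,0,1],0,-1],[[0,0,1],0,-1],[[0,0,1],0,-1],[[0,0,1],0,-1],[[0,0,1],0,-1],[[0,0.6,1],0,-1],[[0,0.6,0],0,-1],[[0,0,0],0,-1]]'
python3 - <<'E'
from h import *
show()
t=optics.capture("top");s=optics.capture("side");w=optics.capture("wrist")
a=cv2.resize(t["image"][180:290,110:210],(400,440),interpolation=cv2.INTER_CUBIC);b=cv2.resize(s["image"][80:235,230:370],(400,440),interpolation=cv2.INTER_CUBIC)
cv2.imwrite("pics/f.png",np.hstack([a,b]));cv2.imwrite("pics/fw.png",w["image"])
E
```

```text
time_s: 54.45
tool_pos: [539.3, 248.5, 156.7]
orientation: [[0.993, 0.001, -0.116], [-0.001, -1.0, -0.01], [-0.116, 0.01, -0.993]]
contact_force: [0.8, 0.5, 0.3]
finger_gap: 84.9
gripper_force: 0.0
time_s: 55.45
tool_pos: [539.0, 279.9, 305.9]
orientation: [[0.993, 0.003, -0.115], [0.002, -1.0, -0.01], [-0.115, 0.009, -0.993]]
contact_force: [0.3, -0.6, 0.0]
finger_gap: 93.1
gripper_force: 0.0
55.45 [539.  279.9 305.9] z [-0.115 -0.01  -0.993] y [ 0.003 -1.     0.009] F [ 0.3 -0.6  0. ] gap 93.1 gf 0.0 q [ -25.5   24.3   -8.3   97.     0.3   64.7 -123.2]
```

View pics/f.png

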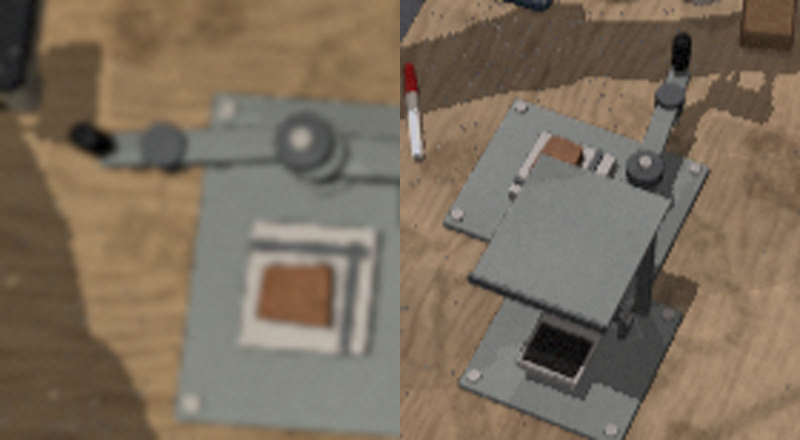

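The arm is out by about a quarter turn, the pedal is up, and the offcut lies open on the bed. I check its offset once more before handing in.

```bash
python3 - <<'E'
from h import *
t=optics.capture("top")
P=np.mean([plane(t,(x/4+110,y/4+180),54) for x,y in((258,265),(332,263),(330,327),(260,322))],axis=0)
Q=np.mean([plane(t,(x/4+110,y/4+180),32) for x,y in((251,221),(380,230),(368,356),(240,347))],axis=0)
print(P,Q,P-Q)
E
```

```text
[450.95865934 126.38759168  54.        ] [457.26515876 120.97378673  32.        ] [-6.30649942  5.41380494 22.        ]
```

```bash
python3 -c "from bench import manip;print(manip.close_job())"
```

```text
the job is handed in; nothing more can be done
None
```

I handed the job in at about 55 s: the offcut was stamped and lies on the bed roughly 6 mm and 5 mm short of the rails (limit 10 mm), with the swing arm out about 85° and the pedal up; no verdict came back.

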